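# Scoop up the cut tesserae and tip them into the empty tray

## Robot

A 7-joint arm with a two-finger parallel gripper is mounted at the origin on the work surface. World frame = base frame: x ahead of the robot, y to its left, z up, the work surface at z = 0. Lengths are in m, angles in rad, forces in N, time in s.
With the tool pointing down it reaches from about 0.425 to 0.875 m from the base axis. Payload 4.7 kg.
Tool frame: the origin (TCP) lies on the mounting face of the last link; the fingertips stand 182 mm ahead of it and the grasp point (between the pads) lies ahead of it (ctrl.grip_point_offset is the z of the grasp point in the tool frame, in m); z points along the fingers, y is the line along which they close (so a half turn about z gives the same grasp; the last joint's range is limited). The gripper opens to 87 mm and grips with 3 to 60 N. Pads are 19 mm wide; open, the fingers measure 117 mm over their backs; the gripper's body (75 mm by 190 mm) begins 51 mm behind the grasp point.
Start: joints at [-1.168, 0.321, -0.07, 1.45, 0.023, 1.371, -0.057], TCP at [0.246, 0.601, 0.405] pointing down, gripper open.
Joint ranges: [-2.86, 2.86], [-0.3, 2.09], [-1.38, 1.24], [0.06, 2.45], [-1.56, 4.7], [0.09, 2.05], [-2.69, 2.69]. Speed limits (rad/s): [2.57, 2.57, 3.14, 3.14, 3.14, 3.14, 3.14].

## Interface

Orientations are given as a rotation vector (axis times angle).
In Python, from bench import ctrl gives the robot as it stands.
- The arm moves only by the shell command python3 -m inch [FORCE], which reads ROWS from standard input. ROWS is a JSON list that holds a single list of rows (three levels of brackets), with 1 to 20 rows, each of 5 numbers: dx, dy, dz in m, then a turn about the tool's z in rad, then the opening from 0.0 (shut) to 1.0 (fully open); each row is the pose to reach, as a shift and turn from the pose commanded when the command began, along the tool's axes at that moment; what a row does not reach only later rows make up. A row lasts 1/10 s, in which the tool goes at most 0.05 m and 0.15 rad, less where a joint would pass 70% of its speed; a pose out of reach is approached as far as the arm can. The fingers move at their own pace and stop on an object; FORCE is the grip in N (left out, the last holds). Time passes only in rows, so rows that do not move let the fingers close. It prints the time, the measured TCP pose, the force, the opening and the grip force at its end. Input that does not fit is refused with a message, and nothing moves.
- ctrl.get_state(): the state, without advancing time (a new reading comes with each control period).
- ctrl.get_image(name): name is "scene" or "top"; returns (picture, depth): 420x560x3 uint8, red, green, blue; 420x560 float32, m along the optical axis (not along the pixel's ray), 0 where there is no reading.
- ctrl.camera_model(name): a dict with "vertical_fov" (degrees; the focal length in pixels is half the picture's height over the tangent of half this angle, whatever the lens; pixels are square), "cx", "cy" (the principal point, pixels), "rvec" (rotation vector, rad) and "tvec" (3), from world to camera coordinates, as OpenCV has them. Camera axes: x right, y down, z forward; pixel columns grow to the right and rows downward; lengths in m; the calibration is good to about 2 mm. A picture is of the moment at which its call begins. camera_model takes no time and is no camera call.
- ctrl.close_job(): hands the job in; it is judged then, once.
The state is a dict: "time": time; "joint_positions": joint angles; "qd": joint speeds; "joint_torque": joint torques, N m; "position": TCP position; "tool_rot": TCP orientation; "ft_force": force on the tool from outside, world axes, zero at the start; "torque": the same for the moment, N m; "grip_width": opening from 0.0 (shut) to 1.0 (fully open); "grip_force": force on a finger pad.
Only numpy, scipy, OpenCV 4.12 (cv2) and the standard library are available. Lean on these libraries where they do the work, as an engineer would, in place of code of your own. Each camera call takes 0.05 s, during which the arm holds its last target. There are 200 camera calls.

## Task

With the bench scoop, gather the five loose pale stones that lie before the chip fence of the cutting block: run the lip along the bench under them until it comes gently up against the fence, without ramming it (where the fence is set differs, so feel for it). Lift them together, carry them level without spilling any, and tip them from low down into the empty grey tray; then set the scoop down flat on the bench and let go. Do not handle the stones with the fingers, and do not shift the tray, hammer, nippers, brush or bottle.

Things in the scene. Friction and masses are not known exactly. Their poses are not given: they have to be found in the camera images.
- scoop: flat aluminium bench scoop, 0.2 to 0.3 kg: pan 120 long (its x from -60 to 60), 130 wide (125 inside), flat underside, floor 2.5 thick, bevelled over the front 20 to a 0.8 lip; open in front, back wall 32 high, side walls falling from 32 at the back to 8 at the lip. Origin: centre of the underside; x points out over the lip (pouring direction), z up. Starts empty, flat on the bench
- scoop_grip (a point): on the axis of the scoop's straight wooden handle, the place to grip it: 115 behind the scoop's origin, 46 above the underside. The handle is 24 wide (across), 24 high and 105 long and runs level along the scoop's x from 84 to 189 behind the origin
- scoop_lip (a point): middle of the scoop's front lip, at the level of the underside, 60 in front of the scoop's origin
- block: dark timber block screwed to the bench, 110 (its x) x 240 (its y) x 75 high, a steel cutting chisel upright on top (to 128). Before its -x face stands a chip fence: an upright board 220 long, 60 high, 18 thick, square to the block, on slotted straps. Its outer face is locked 20 to 70 before the block's face, differently each time, and is not measured. Origin: centre of the block's underside
- block_foot (a point): foot of the block's own -x face (not of the fence), in the middle of its length, at bench level; same axes as the block. The loose stones lie on the bench beyond the fence, 80 to 145 from this point along the block's -x and within 45 either side
- tray: the empty one of the grey plastic stock trays, 200 (its x) x 160 (its y) x 45 high, walls and floor 4 thick, 0.45 kg, loose on the bench. Origin: centre of its underside, z up. Two look-alike trays within reach are full of cut stone
- hammer: mosaic hammer lying on the bench, wooden handle 220 long, curved steel head; origin on the handle at bench level
- nippers: wheeled tile nippers lying on the bench, about 160 long, 16 high; origin near their pivot at bench level
- brush: hand brush lying on the bench; origin near its middle at bench level
- bottle: clear drinking bottle standing on the bench, 72 across, 210 high; origin at the centre of its underside
- stone0: tumbled marble tessera, a rounded block 20 x 18 x 15 with 5 rounded edges, 11 to 19 g, one of five pale stones that lie loose before the block's chip fence; origin at its centre. The stones slide on aluminium, wood and plastic with a friction coefficient of 0.28 to 0.42
- stone1: tumbled marble tessera, a rounded block 22 x 18 x 16 with 5 rounded edges, 11 to 19 g, one of five pale stones that lie loose before the block's chip fence; origin at its centre
- stone2: tumbled marble tessera, a rounded block 20 x 19 x 15 with 5 rounded edges, 11 to 19 g, one of five pale stones that lie loose before the block's chip fence; origin at its centre
- stone3: tumbled marble tessera, a rounded block 21 x 17 x 15 with 5 rounded edges, 11 to 19 g, one of five pale stones that lie loose before the block's chip fence; origin at its centre
- stone4: tumbled marble tessera, a rounded block 19 x 19 x 16 with 5 rounded edges, 11 to 19 g, one of five pale stones that lie loose before the block's chip fence; origin at its centre

How it is judged:
On the way, in this order (a step that is already met when the one before it is completed fails the run):
1. the scoop has come up against the chip fence (touching it with more than 1 N) (contact force between scoop and block above 1 N), for 0.05 s.
2. all five stones lie in the pan of the scoop, which is lifted at least 40 mm off the bench and level within about 17 degrees (x of stone0 in the frame of scoop between -0.062 and 0.064 m and y of stone0 in the frame of scoop between -0.064 and 0.064 m and z of stone0 in the frame of scoop between 0.003 and 0.05 m and x of stone1 in the frame of scoop between -0.062 and 0.064 m and y of stone1 in the frame of scoop between -0.064 and 0.064 m and z of stone1 in the frame of scoop between 0.003 and 0.05 m and x of stone2 in the frame of scoop between -0.062 and 0.064 m and y of stone2 in the frame of scoop between -0.064 and 0.064 m and z of stone2 in the frame of scoop between 0.003 and 0.05 m and x of stone3 in the frame of scoop between -0.062 and 0.064 m and y of stone3 in the frame of scoop between -0.064 and 0.064 m and z of stone3 in the frame of scoop between 0.003 and 0.05 m and x of stone4 in the frame of scoop between -0.062 and 0.064 m and y of stone4 in the frame of scoop between -0.064 and 0.064 m and z of stone4 in the frame of scoop between 0.003 and 0.05 m and height (world z) of scoop above 0.04 m and angle between scoop's own z axis and vertical below 0.3 rad), for 0.3 s.
3. all five stones have gone into the empty tray (x of stone0 in the frame of tray between -0.097 and 0.097 m and y of stone0 in the frame of tray between -0.077 and 0.077 m and z of stone0 in the frame of tray between 0 and 0.045 m and x of stone1 in the frame of tray between -0.097 and 0.097 m and y of stone1 in the frame of tray between -0.077 and 0.077 m and z of stone1 in the frame of tray between 0 and 0.045 m and x of stone2 in the frame of tray between -0.097 and 0.097 m and y of stone2 in the frame of tray between -0.077 and 0.077 m and z of stone2 in the frame of tray between 0 and 0.045 m and x of stone3 in the frame of tray between -0.097 and 0.097 m and y of stone3 in the frame of tray between -0.077 and 0.077 m and z of stone3 in the frame of tray between 0 and 0.045 m and x of stone4 in the frame of tray between -0.097 and 0.097 m and y of stone4 in the frame of tray between -0.077 and 0.077 m and z of stone4 in the frame of tray between 0 and 0.045 m), for 0.2 s.
At the end, for the whole second after the job is handed in: all five stones at rest inside the empty tray, below its rim; the tray, hammer, nippers, brush and bottle within 30 mm of where they were; the scoop let go, at rest flat on the bench (underside within 8 mm of it, level within 4.5 degrees) (all of step 3 and linear speed of each of stone0, stone1, stone2, stone3, stone4, scoop below 0.02 m/s and height (world z) of scoop between -0.005 and 0.008 m and angle between scoop's own z axis and vertical below 0.08 rad and distance of each of tray, hammer, nippers, brush, bottle from where it was at the start of the episode below 0.03 m); the robot touches nothing.
It fails at once if the stones are handled with the fingers (more than 1 N) (contact force between the fingers and stone0 above 1 N or contact force between the fingers and stone1 above 1 N or contact force between the fingers and stone2 above 1 N or contact force between the fingers and stone3 above 1 N or contact force between the fingers and stone4 above 1 N).
It fails at once if the scoop is rammed into the fence or block (more than 40 N) (contact force between scoop and block above 40 N).
It fails at once if the scoop, off the bench and with its lip more than 0.2 m from the middle of the tray, is tilted more than 20 degrees while stones are aboard (height (world z) of scoop above 0.03 m and horizontal distance between scoop_lip and tray above 0.2 m and angle between scoop's own z axis and vertical above 0.35 rad and ((x of stone0 in the frame of scoop between -0.062 and 0.064 m and y of stone0 in the frame of scoop between -0.064 and 0.064 m and z of stone0 in the frame of scoop between 0.003 and 0.05 m) or (x of stone1 in the frame of scoop between -0.062 and 0.064 m and y of stone1 in the frame of scoop between -0.064 and 0.064 m and z of stone1 in the frame of scoop between 0.003 and 0.05 m) or (x of stone2 in the frame of scoop between -0.062 and 0.064 m and y of stone2 in the frame of scoop between -0.064 and 0.064 m and z of stone2 in the frame of scoop between 0.003 and 0.05 m) or (x of stone3 in the frame of scoop between -0.062 and 0.064 m and y of stone3 in the frame of scoop between -0.064 and 0.064 m and z of stone3 in the frame of scoop between 0.003 and 0.05 m) or (x of stone4 in the frame of scoop between -0.062 and 0.064 m and y of stone4 in the frame of scoop between -0.064 and 0.064 m and z of stone4 in the frame of scoop between 0.003 and 0.05 m))).
It fails at once if a stone is spilled: it lies on the bench more than 0.28 m from the foot of the block's face and outside the tray ((height (world z) of stone0 below 0.02 m and horizontal distance between stone0 and block_foot above 0.28 m and not (x of stone0 in the frame of tray between -0.097 and 0.097 m and y of stone0 in the frame of tray between -0.077 and 0.077 m and z of stone0 in the frame of tray between 0 and 0.045 m)) or (height (world z) of stone1 below 0.02 m and horizontal distance between stone1 and block_foot above 0.28 m and not (x of stone1 in the frame of tray between -0.097 and 0.097 m and y of stone1 in the frame of tray between -0.077 and 0.077 m and z of stone1 in the frame of tray between 0 and 0.045 m)) or (height (world z) of stone2 below 0.02 m and horizontal distance between stone2 and block_foot above 0.28 m and not (x of stone2 in the frame of tray between -0.097 and 0.097 m and y of stone2 in the frame of tray between -0.077 and 0.077 m and z of stone2 in the frame of tray between 0 and 0.045 m)) or (height (world z) of stone3 below 0.02 m and horizontal distance between stone3 and block_foot above 0.28 m and not (x of stone3 in the frame of tray between -0.097 and 0.097 m and y of stone3 in the frame of tray between -0.077 and 0.077 m and z of stone3 in the frame of tray between 0 and 0.045 m)) or (height (world z) of stone4 below 0.02 m and horizontal distance between stone4 and block_foot above 0.28 m and not (x of stone4 in the frame of tray between -0.097 and 0.097 m and y of stone4 in the frame of tray between -0.077 and 0.077 m and z of stone4 in the frame of tray between 0 and 0.045 m))).
It fails at once if a stone is dropped from too high (it falls faster than 1.6 m/s, more than about 130 mm) (linear speed of any of stone0, stone1, stone2, stone3, stone4 above 1.6 m/s).
It also fails if it takes over 64 s, if anything falls off the work surface, if the arm or the gripper's body presses on something with over 40 N, if the wrist force passes 120 N, or if a joint passes its speed limit or range.

## Working session

There is one attempt and no reset: what is moved stays moved. The work goes in short steps, Python scripts to look and compute and a shell command to move; the robot and the scene stay as the last step left them, time stands still between calls to the robot, and variables do not carry over. Pictures are saved under pics/ and viewed, at most 10 in all, crops included, and the job is handed in when it is done.

```bash
ls; mkdir -p pics
cat > h.py <<'E'
import numpy as np, cv2
from bench import ctrl
from scipy.spatial.transform import Rotation as R
def cam(n):
    m=ctrl.camera_model(n); f=210/np.tan(np.radians(m["vertical_fov"])/2)
    return f,m["cx"],m["cy"],R.from_rotvec(np.ravel(m["rvec"])).as_matrix(),np.ravel(m["tvec"])
def pts(n,D):
    f,cx,cy,Rm,t=cam(n); v,u=np.indices(D.shape)
    P=np.stack([(u-cx)/f*D,(v-cy)/f*D,D],-1)
    return (P-t)@Rm
def ray(n,u,v,z):
    f,cx,cy,Rm,t=cam(n); d=np.array([(u-cx)/f,(v-cy)/f,1])@Rm; c=-t@Rm
    return c+d*(z-c[2])/d[2]
def snap(n,name):
    I,D=ctrl.get_image(n); cv2.imwrite(f"pics/{name}.png",I[:,:,::-1]); np.savez(f"{name}.npz",I=I,D=D); return I,D
E
python3 - <<'E'
from h import *
for n in ("top","scene"):
    I,D=snap(n,n+"0"); print(n,ctrl.camera_model(n))
s=ctrl.get_state(); print(s, ctrl.grip_point_offset)
E
```

```text
pics
top {'vertical_fov': 53.56748449210646, 'cx': 274.5294049282938, 'cy': 212.96073655909535, 'rvec': array([ 2.14289268, -2.10703042,  0.2281247 ]), 'tvec': array([0.03347873, 0.53131377, 1.09467216])}
scene {'vertical_fov': 42.298756601617825, 'cx': 291.32678715167617, 'cy': 214.74333153461788, 'rvec': array([ 2.24295988,  1.18684505, -0.38695351]), 'tvec': array([-0.33468808, -0.30266481,  1.61200977])}
{'time': 0.1, 'joint_positions': array([-1.1679076 ,  0.32178816, -0.07009643,  1.45153531,  0.02261305,
        1.37077892, -0.05685726]), 'qd': array([-0.00030537, -0.00077883, -0.00030044, -0.00353561, -0.00078649,
        0.00038567,  0.00064542]), 'joint_torque': array([ 5.62191497e-05, -4.92569947e+01, -4.05807188e-01, -3.13399994e+01,
       -6.42835326e-02,  3.94646998e-02,  7.00328542e-05]), 'position': array([0.24635549, 0.60132408, 0.40375406]), 'tool_rot': array([-6.06693993e-01, -3.08221467e+00,  2.68044279e-03]), 'ft_force': array([-0.1128541 , -0.05890171, -0.13565772]), 'torque': array([-0.02584539,  0.01242643, -0.01873335]), 'grip_force': 0.0, 'grip_width': 1.000116424210989} 0.1635
```

View pics/top0.png

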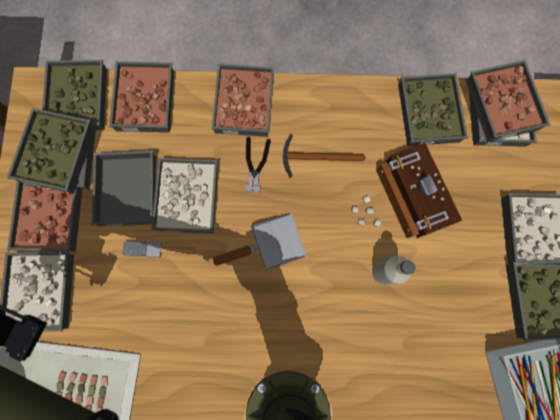

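View pics/scene0.png

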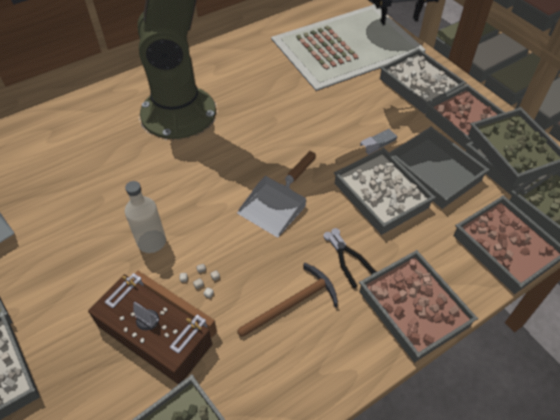

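Top view: the scoop pan is at about (278,240) with its handle running to (215,258). The loose stones are around (366,210), the fence and block around (385–460,145–235), and the empty tray around (124,188).

Run:
```python
from h import *
d=np.load("top0.npz"); I,D=d["I"],d["D"]; P=pts("top",D)
hsv=cv2.cvtColor(I,cv2.COLOR_RGB2HSV)
def roi(u0,u1,v0,v1):
    m=np.zeros(D.shape,bool); m[v0:v1,u0:u1]=1; return m&(D>0)
print("bench z",np.median(P[270:330,420:480,2]))
def rect(m,name,z=None):
    q=P[m][:,:2].astype(np.float32); r=cv2.minAreaRect(q*1000); print(name,len(q),np.round(r[0]),np.round(r[1]),round(r[2],1),"z",np.percentile(P[m][:,2],[5,50,95]).round(4))
    print("  box",np.round(cv2.boxPoints(r)).tolist())
# block top
m=roi(370,470,135,245)&(abs(P[...,2]-.075)<.008); m=cv2.morphologyEx(m.astype(np.uint8),cv2.MORPH_OPEN,np.ones((3,3)))>0; rect(m,"block top")
m=roi(370,470,135,245)&(abs(P[...,2]-.058)<.007); rect(m,"fence top")
# tray
m=roi(85,160,145,230)&(abs(P[...,2]-.043)<.006); rect(m,"tray rim")
# scoop
g=roi(245,312,208,275)&(hsv[...,1]<60)&(hsv[...,2]>70); rect(g,"pan grey")
w=roi(205,262,238,270)&(P[...,2]>.035); rect(w,"handle")
q=P[w][:,:2]; c=q.mean(0); print(c,np.linalg.svd(q-c)[2][0])
# stones
s=(roi(345,384,190,232)&(hsv[...,1]<70)&(hsv[...,2]>150)).astype(np.uint8)
n,l,st,ce=cv2.connectedComponentsWithStats(s)
for i in range(1,n):
    if st[i,4]>5: print("stone",st[i,4],ce[i].round(1),ray("top",*ce[i],.012).round(4))
cv2.imwrite("pics/crop.png",cv2.resize(I[130:280,200:480,::-1],None,fx=2.85,fy=2.85,interpolation=cv2.INTER_CUBIC))
```

```text
bench z 0.00190881743298072
block top 3088 [ 606. -366.] [241. 123.] 22.1 z [0.0731 0.0771 0.0809]
  box [[471.0, -354.0], [518.0, -468.0], [740.0, -378.0], [694.0, -264.0]]
fence top 698 [ 634. -324.] [159. 302.] 75.1 z [0.0528 0.0612 0.0643]
  box [[468.0, -362.0], [760.0, -440.0], [801.0, -286.0], [509.0, -208.0]]
tray rim 1009 [595. 470.] [244. 209.] 3.8 z [0.0389 0.046  0.0486]
  box [[467.0, 566.0], [481.0, 357.0], [724.0, 374.0], [710.0, 582.0]]
pan grey 1982 [456.  39.] [130. 142.] 19.8 z [0.0007 0.0047 0.0253]
  box [[371.0, 84.0], [419.0, -50.0], [541.0, -6.0], [493.0, 128.0]]
handle 400 [411. 143.] [ 40. 128.] 19.6 z [0.0472 0.0585 0.0627]
  box [[371.0, 196.0], [414.0, 76.0], [452.0, 89.0], [409.0, 210.0]]
[0.41520121 0.14980636] [ 0.34123044 -0.93997967]
stone 35 [366.9 199.3] [ 0.5838 -0.2242  0.012 ]
stone 29 [355.1 209.6] [ 0.5529 -0.1892  0.012 ]
stone 33 [370.  211.1] [ 0.5492 -0.2321  0.012 ]
stone 26 [361.4 222.3] [ 0.5162 -0.2066  0.012 ]
stone 32 [377.5 222.9] [ 0.5154 -0.2525  0.012 ]
```

View pics/crop.png

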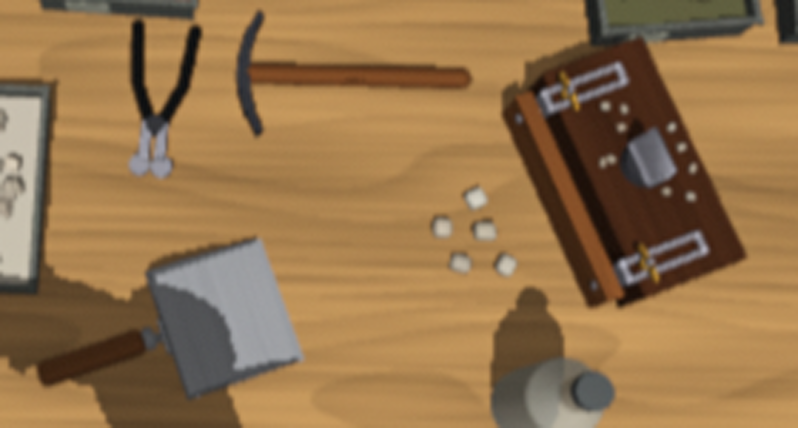

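The crop shows the lip corners at crop (258,238) and (301,358), the fence's outer top edge from (503,115) to (592,303), and the bottle base close to the scoop's approach line. Next I'll work out the geometry and clearances.

Run:
```python
from h import *
C=lambda u,v,z: ray("top",200+u/2.85,130+v/2.85,z)[:2]*1000
a,b=C(258,238,.008),C(301,358,.008); print("lip",a,b,(a+b)/2,np.linalg.norm(a-b),np.degrees(np.arctan2(*(a-b)[::-1]))-90)
c,e=C(150,270,.032),C(192,397,.032); print("back",c,e,(c+e)/2)
h0,h1=C(41,374,.046),C(146,339,.046); print("handle",h0,h1, np.degrees(np.arctan2(*(h1-h0)[::-1])))
f0,f1=C(503,115,.06),C(592,303,.06); print("fence outer",f0,f1,np.linalg.norm(f0-f1),np.degrees(np.arctan2(*(f0-f1)[::-1]))-90)
k0,k1=C(640,38,.075),C(745,258,.075);k2=C(618,305,.075);k3=C(515,90,.075);print("block far edge",k0,k1,np.degrees(np.arctan2(*(k0-k1)[::-1]))-90)
print("bottle cap",C(593,391,.21),C(612,391,.21))
d=np.load("top0.npz"); D=d["D"]; P=pts("top",D); z=P[...,2]
q=P[250:290,375:420][(z[250:290,375:420]>.03)&(D[250:290,375:420]>0)]; print("bottle pts",np.percentile(q,[2,50,98],axis=0).round(3).tolist())
d=np.load("scene0.npz"); D=d["D"]; P=pts("scene",D); q=P[180:260,120:172].reshape(-1,3); q=q[(q[:,2]>.03)&(q[:,2]<.2)]; print("bottle scene",np.percentile(q,[2,50,98],axis=0).round(3).tolist())
# scene handle
hs=cv2.cvtColor(d["I"],cv2.COLOR_RGB2HSV); w=P[145:200,270:325].reshape(-1,3); w=w[w[:,2]>.035]; print("handle scene",np.percentile(w,[2,50,98],axis=0).round(3).tolist())
s=ctrl.get_state(); print(R.from_rotvec(s["tool_rot"]).as_matrix().round(4), s["position"])
```

```text
lip [538.78726968  -4.11295695] [418.88099067 -47.47475709] [478.83413018 -25.79385702] 127.50592714686121 -70.11845039604444
back [500.10737243 102.68089482] [377.43542766  59.32877312] [438.77140004  81.00483397]
handle [395.88554398 202.8676902 ] [430.84462142 104.2732761 ] -70.47678501184545
fence outer [ 656.48915453 -241.92665672] [ 471.0531375  -321.16540726] 201.65638100633322 -66.8624743861944
block far edge [ 733.81104006 -376.40306609] [ 514.67603471 -464.68228384] -68.05780603956322
bottle cap [ 376.42592043 -267.38301354] [ 376.68011937 -282.9681485 ]
bottle pts [[0.345, -0.286, 0.04], [0.374, -0.253, 0.143], [0.409, -0.232, 0.214]]
bottle scene [[0.369, -0.303, 0.035], [0.4, -0.273, 0.124], [0.412, -0.237, 0.19]]
handle scene [[0.393, -0.418, 0.036], [0.421, 0.142, 0.058], [1.185, 0.202, 1.106]]
[[-9.254e-01  3.790e-01 -6.000e-04]
 [ 3.790e-01  9.254e-01 -1.600e-03]
 [-1.000e-04 -1.700e-03 -1.000e+00]] [0.24635549 0.60132408 0.40375406]
```

```bash
echo '[[[-0.04, -0.04, 0, 0.1, 1], [-0.09, -0.1, 0.02, 0.24, 1], [-0.12, -0.13, 0.03, 0.34, 1], [-0.15, -0.16, 0.04, 0.4, 1], [-0.18, -0.2, 0.06, 0.5, 1], [-0.21, -0.23, 0.07, 0.57, 1], [-0.25, -0.27, 0.08, 0.65, 1], [-0.28, -0.31, 0.09, 0.72, 1], [-0.31, -0.34, 0.1, 0.79, 1], [-0.338, -0.367, 0.1, 0.836, 1], [-0.338, -0.367, 0.1, 0.836, 1], [-0.338, -0.367, 0.1, 0.836, 1], [-0.338, -0.367, 0.1, 0.836, 1], [-0.338, -0.367, 0.1, 0.836, 1], [-0.338, -0.367, 0.1, 0.836, 1]]]' | python3 -m inch
python3 - <<'E'
from h import *
I,D=snap("top","top1"); s=ctrl.get_state(); M=R.from_rotvec(s["tool_rot"]).as_matrix(); print(s["position"],M.round(3).tolist(),s["joint_positions"].round(2),s["ft_force"])
d=M.T@(np.array([.420,.134,.2095])-s["position"]); print("to grip",d.round(4))
# tray edges
d=np.load("top0.npz"); hs=cv2.cvtColor(d["I"],cv2.COLOR_RGB2HSV); P=pts("top",d["D"]); 
f=np.zeros((420,560),bool); f[145:232,85:158]=1; f&=(abs(P[...,2]-.004)<.006)&(d["D"]>0)&(d["I"].max(2)<110)
q=P[f][:,:2]; r=cv2.minAreaRect((q*1000).astype(np.float32)); print("tray floor",f.sum(),r)
cv2.imwrite("pics/c1.png",cv2.resize(np.hstack([I[140:290,170:330,::-1],d["I"][140:290,80:240,::-1]]),None,fx=2.5,fy=2.5,interpolation=cv2.INTER_CUBIC))
E
```

```text
time: 1.6
position: [0.4196, 0.1353, 0.3048]
tool_rot: [1.802, 2.574, 0.0]
ft_force: [-0.1, 0.1, 0.1]
grip_width: 0.996
grip_force: 0.0
[0.41970963 0.13507644 0.30479803] [[-0.342, 0.94, 0.0], [0.94, 0.342, 0.0], [-0.0, 0.0, -1.0]] [-0.73 -0.06  0.35  2.08  0.02  1.12 -0.04] [-0.82529138  0.04124528 -0.0840138 ]
to grip [-0.0011 -0.0001  0.0953]
tray floor 3923 ((608.4234619140625, 484.2485046386719), (257.8667297363281, 213.56617736816406), 1.2071038484573364)
```

View pics/c1.png

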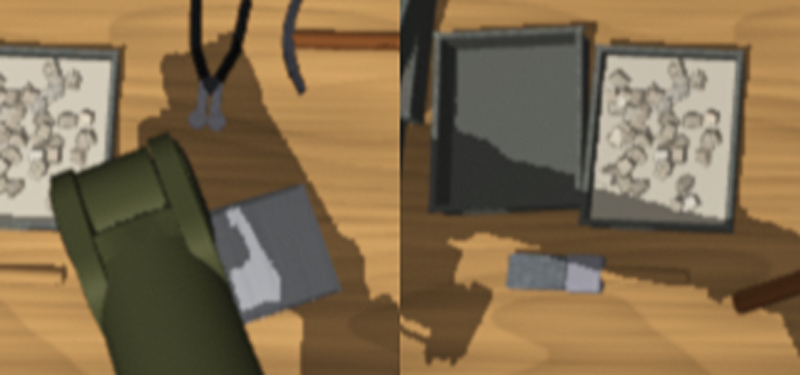

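Left half: the arm is over the handle and the pan hasn't moved. Right half: the empty tray's rim corners are at about crop (433,38), (583,27), (430,210) and (582,190), touching the full white tray. Now to descend and grip.

```bash
echo '[[[0, 0, 0.03, 0, 1], [0, 0, 0.06, 0, 1], [0, 0, 0.08, 0, 1], [0, 0, 0.095, 0, 1], [0, 0, 0.095, 0, 1], [0, 0, 0.095, 0, 0.2], [0, 0, 0.095, 0, 0.2], [0, 0, 0.095, 0, 0.1], [0, 0, 0.095, 0, 0], [0, 0, 0.095, 0, 0], [0, 0, 0.095, 0, 0], [0, 0, 0.095, 0, 0], [0, 0, 0.095, 0, 0], [0, 0, 0.095, 0, 0]]]' | python3 -m inch 60
python3 - <<'E'
from h import *
s=ctrl.get_state(); print(s["position"],s["torque"],s["ft_force"],s["joint_positions"].round(2))
d=np.load("top0.npz");
for z in (.045,): 
  c=np.array([ray("top",80+u/2.5,140+v/2.5,z)[:2] for u,v in((33,38),(183,27),(184,190),(30,211))]); print("tray rim corners",c.round(3).tolist(),c.mean(0))
E
```

```text
time: 3.05
position: [0.4202, 0.1338, 0.2098]
tool_rot: [1.806, 2.571, 0.001]
ft_force: [1.2, -0.6, -1.0]
grip_width: 0.267
grip_force: 60.0
[0.42017793 0.13382783 0.20977721] [-0.15150504 -0.13000925  0.06235193] [ 1.18816048 -0.62571094 -1.01818319] [-0.72  0.08  0.36  2.17 -0.03  0.9   0.01]
tray rim corners [[0.689, 0.558], [0.706, 0.39], [0.517, 0.375], [0.491, 0.542]] [0.60084115 0.46629399]
```

```bash
echo '[[[0, 0, -0.004, 0, 0], [-0.02, -0.002, -0.006, -0.01, 0], [-0.04, -0.004, -0.006, -0.02, 0], [-0.06, -0.006, -0.006, -0.03, 0], [-0.08, -0.008, -0.006, -0.038, 0], [-0.1, -0.01, -0.006, -0.038, 0], [-0.12, -0.012, -0.006, -0.038, 0], [-0.14, -0.014, -0.006, -0.038, 0], [-0.15, -0.014, -0.006, -0.038, 0], [-0.15, -0.014, -0.006, -0.038, 0]]]' | python3 -m inch
python3 - <<'E'
from h import *
snap("top","top2"); I,D=snap("scene","sc2"); s=ctrl.get_state(); print(s["position"],s["tool_rot"],s["torque"],s["ft_force"])
t=np.load("top2.npz")["I"]
cv2.imwrite("pics/c2.png",np.hstack([cv2.resize(t[130:280,240:420,::-1],(400,333)),cv2.resize(I[130:330,140:340,::-1],(333,333))]))
E
```

```text
time: 4.05
position: [0.4579, -0.0132, 0.2157]
tool_rot: [1.76, 2.602, -0.001]
ft_force: [0.8, 1.2, -3.4]
grip_width: 0.27
grip_force: 59.9
[ 0.45755411 -0.01136904  0.21557047] [-1.75583225e+00 -2.60394776e+00 -6.43633439e-05] [0.12754677 0.12723565 0.0150755 ] [ 0.04573727 -0.54693615 -1.55364725]
```

View pics/c2.png

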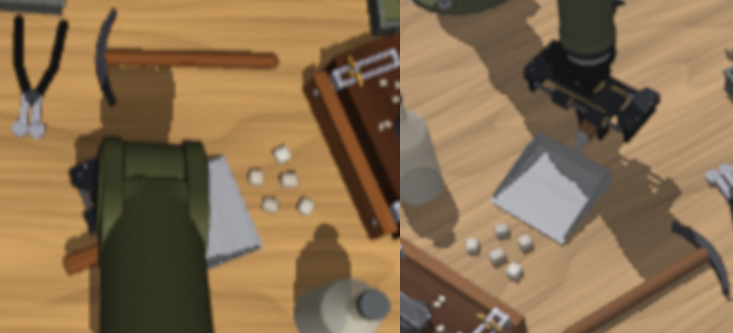

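Left half: the pan is square to the fence, with the stones just beyond its lip. Right half: the scoop looks level. I'll set it flat and start the run.

```bash
echo '[[[0, 0, 0.003, 0, 0], [0, 0, 0.006, 0, 0], [0, 0, 0.006, 0, 0], [-0.01, 0, 0.006, 0, 0], [-0.02, 0, 0.006, 0, 0], [-0.03, 0, 0.006, 0, 0], [-0.04, 0, 0.006, 0, 0], [-0.05, 0, 0.006, 0, 0], [-0.06, 0, 0.006, 0, 0], [-0.07, 0, 0.006, 0, 0], [-0.08, 0, 0.006, 0, 0], [-0.08, 0, 0.006, 0, 0]]]' | python3 -m inch
python3 - <<'E'
from h import *
snap("top","top3"); I,D=snap("scene","sc3"); s=ctrl.get_state(); print(s["position"],s["tool_rot"],s["torque"],s["ft_force"])
t=np.load("top3.npz")["I"]
cv2.imwrite("pics/c3.png",np.hstack([cv2.resize(t[130:280,240:420,::-1],(400,333)),cv2.resize(I[200:340,100:240,::-1],(333,333))]))
E
```

```text
time: 5.35
position: [0.4882, -0.0883, 0.2098]
tool_rot: [1.758, 2.601, -0.002]
ft_force: [0.1, -0.6, -1.8]
grip_width: 0.269
grip_force: 59.9
[ 0.48792002 -0.08731687  0.20973667] [ 1.75731553e+00  2.60251434e+00 -1.37478963e-03] [-0.30716315  0.02525205  0.00939561] [ 1.22190668 -1.44675514 -0.74136233]
```

View pics/c3.png

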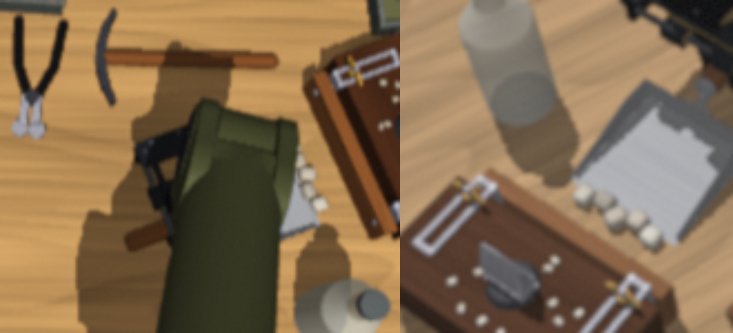

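The stones are riding in a row just in front of the lip, and the one nearest the bottle is close to the lip corner. I'll measure their lateral positions.

Run:
```python
from h import *
s=ctrl.get_state(); M=R.from_rotvec(s["tool_rot"]).as_matrix()
sx=-M[:2,0]; sy=M[:2,1]; sx/=np.linalg.norm(sx); sy/=np.linalg.norm(sy); sy=np.array([-sx[1],sx[0]])
o=s["position"][:2]+.115*sx; print("yaw",np.degrees(np.arctan2(sx[1],sx[0])))
for n,f,(u0,u1,v0,v1) in (("scene","sc3",(165,215,265,310)),("top","top3",(370,392,196,228))):
    d=np.load(f+".npz"); I=d["I"]; hs=cv2.cvtColor(I,cv2.COLOR_RGB2HSV); P=pts(n,d["D"])
    m=np.zeros(I.shape[:2],np.uint8); m[v0:v1,u0:u1]=1; m&=((I.min(2)>130)&(P[...,2]>.008)&(P[...,2]<.03)).astype(np.uint8)
    q=P[m>0][:,:2]-o; a=q@sx; b=q@sy
    h,e=np.histogram(b,np.arange(-.09,.091,.01)); print(n,"x",np.percentile(a,[5,50,95]).round(3)); print(dict(zip(e.round(2).tolist(),h.tolist())))
```

```text
yaw -68.05740340779022
scene x [0.019 0.062 0.073]
{-0.09: 0, -0.08: 0, -0.07: 0, -0.06: 4, -0.05: 26, -0.04: 31, -0.03: 20, -0.02: 25, -0.01: 25, -0.0: 36, 0.01: 23, 0.02: 34, 0.03: 19, 0.04: 39, 0.05: 8, 0.06: 0, 0.07: 0, 0.08: 0}
top x [0.056 0.063 0.073]
{-0.09: 0, -0.08: 0, -0.07: 0, -0.06: 0, -0.05: 16, -0.04: 20, -0.03: 9, -0.02: 13, -0.01: 11, -0.0: 20, 0.01: 5, 0.02: 8, 0.03: 0, 0.04: 0, 0.05: 0, 0.06: 0, 0.07: 0, 0.08: 0}
```

All the stones lie within ±55 mm, inside the walls and centred. I'll advance slowly and watch the force.

```bash
echo '[[[-0.003, 0, 0, 0, 0], [-0.006, 0, 0, 0, 0], [-0.009, 0, 0, 0, 0], [-0.012, 0, 0, 0, 0], [-0.014, 0, 0, 0, 0], [-0.016, 0, 0, 0, 0], [-0.018, 0, 0, 0, 0]]]' | python3 -m inch; echo '[[[-0.002, 0, 0, 0, 0], [-0.004, 0, 0, 0, 0], [-0.006, 0, 0, 0, 0]]]' | python3 -m inch;  echo '[[[-0.002, 0, 0, 0, 0], [-0.004, 0, 0, 0, 0]]]' | python3 -m inch
```

```text
time: 6.15
position: [0.4946, -0.1029, 0.2098]
tool_rot: [-1.756, -2.604, -0.001]
ft_force: [-2.0, 3.8, 2.3]
grip_width: 0.273
grip_force: 59.9
time: 6.45
position: [0.4968, -0.1086, 0.2098]
tool_rot: [-1.757, -2.605, -0.0]
ft_force: [-1.2, 3.7, 3.5]
grip_width: 0.269
grip_force: 59.9
time: 6.65
position: [0.4983, -0.1123, 0.2098]
tool_rot: [-1.757, -2.605, -0.0]
ft_force: [-1.0, 3.4, 2.8]
grip_width: 0.27
grip_force: 59.9
```

```bash
for i in 1; do echo '[[[-0.001, 0, 0, 0, 0], [-0.002, 0, 0, 0, 0]]]' | python3 -m inch; echo '[[[-0.001, 0, 0, 0, 0], [-0.002, 0, 0, 0, 0]]]' | python3 -m inch; echo '[[[-0.001, 0, 0, 0, 0], [-0.002, 0, 0, 0, 0]]]' | python3 -m inch; done | grep -E 'time|pos|ft'
python3 - <<'E'
from h import *
I,D=snap("scene","sc4"); s=ctrl.get_state(); print(s["position"],s["torque"],s["ft_force"])
cv2.imwrite("pics/c4.png",cv2.resize(I[220:320,120:240,::-1],(600,500)))
E
```

```text
time: 6.85
position: [0.499, -0.1141, 0.2098]
ft_force: [-1.2, 3.8, 4.0]
time: 7.05
position: [0.4998, -0.1159, 0.2098]
ft_force: [-1.8, 3.4, 3.2]
time: 7.25
position: [0.5005, -0.1178, 0.2098]
ft_force: [-2.2, 5.0, 4.1]
[ 0.50060459 -0.11794132  0.20979848] [0.79988864 0.30140387 0.00217727] [-0.79420248  3.62834293  2.27545976]
```

View pics/c4.png

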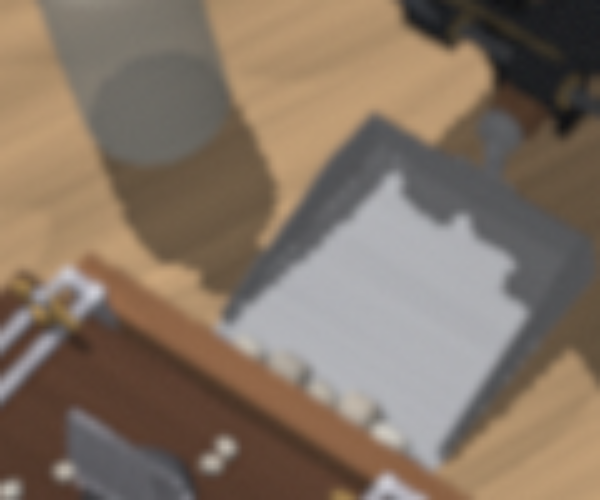

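The stones are against the fence and riding up onto the lip. The lip is still a few mm short.

```bash
for i in 1; do echo '[[[-0.001, 0, 0, 0, 0], [-0.002, 0, 0, 0, 0]]]' | python3 -m inch; echo '[[[-0.001, 0, 0, 0, 0], [-0.002, 0, 0, 0, 0]]]' | python3 -m inch; echo '[[[-0.001, 0, 0, 0, 0], [-0.002, 0, 0, 0, 0]]]' | python3 -m inch;echo '[[[-0.001, 0, 0, 0, 0], [-0.002, 0, 0, 0, 0]]]' | python3 -m inch; done | grep -E 'time|pos|ft'
```

```text
time: 7.5
position: [0.5013, -0.1195, 0.2098]
ft_force: [-1.6, 4.1, 3.5]
time: 7.7
position: [0.502, -0.1213, 0.2098]
ft_force: [-2.6, 4.3, 4.4]
time: 7.9
position: [0.5027, -0.1229, 0.2098]
ft_force: [-3.1, 5.1, 5.8]
time: 8.1
position: [0.5035, -0.1251, 0.2098]
ft_force: [-2.0, 4.6, 3.9]
```

```bash
for i in 1; do echo '[[[-0.001, 0, 0, 0, 0], [-0.002, 0, 0, 0, 0]]]' | python3 -m inch; echo '[[[-0.001, 0, 0, 0, 0], [-0.002, 0, 0, 0, 0]]]' | python3 -m inch; echo '[[[-0.001, 0, 0, 0, 0], [-0.002, 0, 0, 0, 0]]]' | python3 -m inch; done | grep -E 'time|pos|ft'
```

```text
time: 8.3
position: [0.5042, -0.1268, 0.2098]
ft_force: [-3.0, 5.9, 5.5]
time: 8.5
position: [0.505, -0.1286, 0.2098]
ft_force: [-2.6, 5.6, 4.9]
time: 8.7
position: [0.5057, -0.1303, 0.2098]
ft_force: [-2.3, 5.7, 5.3]
```

```bash
for i in 1; do echo '[[[-0.001, 0, 0, 0, 0], [-0.002, 0, 0, 0, 0]]]' | python3 -m inch; echo '[[[-0.001, 0, 0, 0, 0], [-0.002, 0, 0, 0, 0]]]' | python3 -m inch; echo '[[[-0.001, 0, 0, 0, 0], [-0.002, 0, 0, 0, 0]]]' | python3 -m inch; done | grep -E 'time|pos|ft'
python3 - <<'E'
from h import *
s=ctrl.get_state(); M=R.from_rotvec(s["tool_rot"]).as_matrix(); sx=-M[:2,0]; sy=np.array([-sx[1],sx[0]]); o=s["position"][:2]+.115*sx
I,D=snap("scene","sc5"); P=pts("scene",D); 
hs=cv2.cvtColor(I,cv2.COLOR_RGB2HSV); q=P[220:330,110:250].reshape(-1,3); c=I[220:330,110:250].reshape(-1,3); a=(q[:,:2]-o)@sx; b=(q[:,:2]-o)@sy
m=(abs(b)<.055)&(a>-.02)&(a<.16)
for x in np.arange(-.02,.15,.006):
    k=m&(a>=x)&(a<x+.006)
    if k.any(): print(round(x,3),k.sum(),np.percentile(q[k,2],[5,50,95]).round(3),c[k].mean(0).round())
E
```

```text
time: 8.9
position: [0.5065, -0.1321, 0.2098]
ft_force: [-3.3, 5.7, 5.3]
time: 9.1
position: [0.5072, -0.134, 0.2098]
ft_force: [-3.0, 5.7, 5.6]
time: 9.3
position: [0.5079, -0.1356, 0.2098]
ft_force: [-4.7, 8.4, 6.9]
-0.02 100 [0.001 0.004 0.008] [173. 174. 178.]
-0.014 102 [0.001 0.004 0.008] [172. 173. 178.]
-0.008 108 [0.001 0.005 0.009] [172. 173. 177.]
-0.002 106 [0.002 0.004 0.008] [176. 177. 181.]
0.004 116 [0.002 0.004 0.008] [175. 176. 180.]
0.01 110 [0.001 0.004 0.008] [176. 177. 181.]
0.016 104 [0.001 0.004 0.008] [175. 176. 181.]
0.022 115 [0.    0.004 0.008] [176. 177. 181.]
0.028 101 [0.001 0.004 0.008] [174. 175. 179.]
0.034 44 [0.004 0.014 0.019] [171. 168. 167.]
0.04 41 [0.015 0.02  0.023] [168. 160. 153.]
0.052 21 [0.058 0.061 0.064] [157. 136. 120.]
0.058 131 [0.059 0.063 0.065] [145. 108.  82.]
0.064 127 [0.057 0.062 0.066] [144. 102.  72.]
0.07 225 [0.042 0.058 0.064] [104.  74.  53.]
0.076 1 [0.062 0.062 0.062] [87. 64. 47.]
0.082 55 [0.073 0.076 0.079] [82. 57. 44.]
0.088 134 [0.073 0.077 0.08 ] [91. 63. 49.]
0.094 133 [0.074 0.077 0.079] [93. 66. 52.]
0.1 139 [0.074 0.077 0.08 ] [96. 71. 57.]
0.106 134 [0.074 0.077 0.08 ] [93. 68. 55.]
0.112 135 [0.074 0.077 0.08 ] [89. 64. 51.]
0.118 122 [0.074 0.078 0.085] [84. 64. 55.]
0.124 65 [0.074 0.078 0.086] [86. 66. 57.]
0.13 85 [0.075 0.079 0.115] [97. 84. 79.]
0.136 139 [0.075 0.111 0.131] [90. 83. 83.]
0.142 178 [0.076 0.11  0.123] [90. 85. 85.]
0.148 158 [0.075 0.085 0.105] [88. 82. 81.]
```

The fence's outer face now coincides with the lip and the force is rising. One or two more mm to confirm contact.

```bash
for i in 1; do echo '[[[-0.0005, 0, 0, 0, 0], [-0.001, 0, 0, 0, 0]]]' | python3 -m inch; echo '[[[-0.0005, 0, 0, 0, 0], [-0.001, 0, 0, 0, 0]]]' | python3 -m inch; done | grep -E 'time|pos|ft'
```

```text
time: 9.55
position: [0.5081, -0.1358, 0.2098]
ft_force: [-5.3, 9.6, 7.7]
time: 9.75
position: [0.5084, -0.1361, 0.2098]
ft_force: [-6.0, 11.4, 10.3]
```

```bash
for i in 1; do echo '[[[-0.0005, 0, 0, 0, 0], [-0.001, 0, 0, 0, 0]]]' | python3 -m inch; echo '[[[-0.0005, 0, 0, 0, 0], [-0.001, 0, 0, 0, 0], [-0.001, 0, 0, 0, 0]]]' | python3 -m inch; done | grep -E 'time|pos|ft'
```

```text
time: 9.95
position: [0.5085, -0.1364, 0.2098]
ft_force: [-7.3, 12.9, 11.2]
time: 10.25
position: [0.5088, -0.1367, 0.2098]
ft_force: [-7.6, 14.6, 13.9]
```

Firm, gentle contact at about 16 N. I'll ease off and lift along the fence.

```bash
echo '[[[0.001, 0, 0, 0, 0], [0.002, 0, 0, 0, 0], [0.003, 0, -0.001, 0, 0], [0.003, 0, -0.003, 0, 0], [0.003, 0, -0.006, 0, 0], [0.003, 0, -0.01, 0, 0], [0.003, 0, -0.014, 0, 0], [0.003, 0, -0.018, 0, 0], [0.003, 0, -0.018, 0, 0]]]' | python3 -m inch
python3 - <<'E'
from h import *
I,D=snap("scene","sc6"); s=ctrl.get_state(); print(s["position"],s["torque"],s["ft_force"])
cv2.imwrite("pics/c6.png",cv2.resize(I[220:320,120:240,::-1],(600,500)))
E
```

```text
time: 11.15
position: [0.5082, -0.138, 0.2283]
tool_rot: [1.758, 2.603, -0.0]
ft_force: [-0.4, 1.2, -4.9]
grip_width: 0.272
grip_force: 59.9
[ 0.50820162 -0.13784666  0.22803095] [ 0.27542665  0.31726758 -0.14527315] [-1.00642231  0.81300215 -3.95758993]
```

View pics/c6.png

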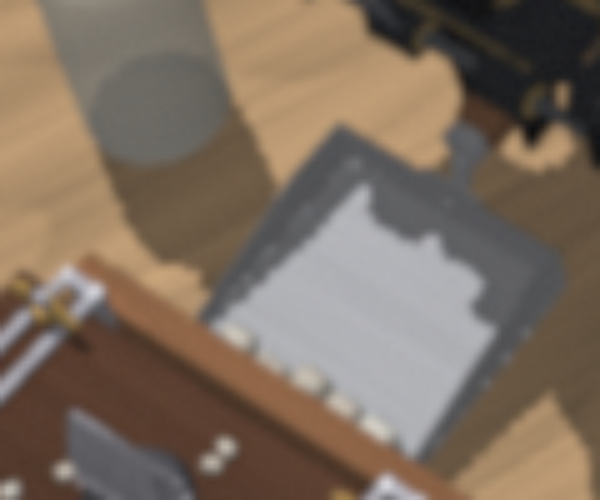

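All five stones are rising with the pan. I'll lift further, back away slowly, then measure tilt.

```bash
echo '[[[0, 0, -0.005, 0, 0], [0, 0, -0.011, 0, 0], [0, 0, -0.017, 0, 0], [0, 0, -0.023, 0, 0], [0, 0, -0.028, 0, 0], [0, 0, -0.032, 0, 0], [0, 0, -0.034, 0, 0], [0.001, 0, -0.036, 0, 0], [0.003, 0, -0.038, 0, 0], [0.006, 0, -0.04, 0, 0], [0.01, 0, -0.043, 0, 0], [0.015, 0, -0.046, 0, 0], [0.02, 0, -0.05, 0, 0], [0.026, 0, -0.054, 0, 0], [0.032, 0, -0.058, 0, 0], [0.038, 0, -0.061, 0, 0], [0.043, 0, -0.063, 0, 0], [0.047, 0, -0.064, 0, 0], [0.049, 0, -0.064, 0, 0], [0.05, 0, -0.064, 0, 0]]]' | python3 -m inch
cat > lv.py <<'E'
from h import *
import sys
s=ctrl.get_state(); M=R.from_rotvec(s["tool_rot"]).as_matrix(); sx=-M[:2,0]; sy=np.array([-sx[1],sx[0]]); g=s["position"]-[0,0,.1635]
I,D=snap("scene",sys.argv[1]); P=pts("scene",D).reshape(-1,3); c=I.reshape(-1,3).astype(int); 
a=(P[:,:2]-g[:2])@sx-.115; b=(P[:,:2]-g[:2])@sy
grey=(c.max(1)-c.min(1)<25)&(c.min(1)>110)
k=(abs(b)<.05)&(abs(a)<.035)&grey&(P[:,2]<g[2])&(P[:,2]>.0)&(D.ravel()>0)
A=np.c_[a[k],b[k],np.ones(k.sum())]
for _ in range(4):
    w=np.linalg.lstsq(A,P[k,2],rcond=None)[0]; r=abs(A@w-P[k,2]); A=A[r<.004]; kk=np.flatnonzero(k)[r<.004]; k=np.zeros_like(k); k[kk]=1
print("n",k.sum(),"pitch deg",np.degrees(np.arctan(w[0])),"roll",np.degrees(np.arctan(w[1])),"floor z",w[2],"grip z",g[2],s["position"],"ft",s["ft_force"],s["torque"])
st=(c.min(1)>110)&(P[:,2]-(w[0]*a+w[1]*b+w[2])>.006)&(abs(b)<.06)&(a>-.03)&(a<.09)&(P[:,2]<g[2]+.03)
im=(st.reshape(D.shape)).astype(np.uint8); n,l,ss,ce=cv2.connectedComponentsWithStats(im)
print([(int(ss[i,4]),ce[i].round().tolist(),round(float(np.median(a[l.ravel()==i])),3),round(float(np.median(b[l.ravel()==i])),3)) for i in range(1,n) if ss[i,4]>6])
E
python3 lv.py sc7
```

```text
time: 13.2
position: [0.4895, -0.0907, 0.2917]
tool_rot: [-1.756, -2.605, -0.0]
ft_force: [0.1, -0.1, -3.5]
grip_width: 0.271
grip_force: 59.9
n 1055 pitch deg -2.8739994389587533 roll -0.010110189637246225 floor z 0.0803105105415532 grip z 0.12816105947543996 [ 0.48950409 -0.09070966  0.29166106] ft [ 0.09623281 -0.13311971 -3.54151026] [ 0.15822295  0.13133209 -0.0202537 ]
[(336, [192.0, 267.0], 0.046, 0.004)]
```

Everything's aboard, with the pitch only 3° lip-down. Carrying: back away and rise, then turn in two gentle halves.

```bash
echo '[[[0.003, 0, -0.002, 0, 0], [0.009, 0, -0.005, 0, 0], [0.018, 0, -0.009, 0, 0], [0.03, 0, -0.014, 0, 0], [0.042, 0, -0.02, 0, 0], [0.054, 0, -0.026, 0, 0], [0.066, 0, -0.032, 0, 0], [0.076, 0, -0.037, 0, 0], [0.084, 0, -0.04, 0, 0], [0.088, 0, -0.042, 0, 0], [0.09, 0, -0.042, 0, 0]]]' | python3 -m inch | grep -E 'time|pos'
echo '[[[0.002, 0.002, 0, -0.02, 0], [0.008, 0.006, 0, -0.06, 0], [0.016, 0.012, 0, -0.13, 0], [0.026, 0.02, 0, -0.21, 0], [0.036, 0.028, 0, -0.3, 0], [0.046, 0.036, 0, -0.39, 0], [0.056, 0.044, 0, -0.48, 0], [0.066, 0.052, 0, -0.57, 0], [0.076, 0.06, 0, -0.66, 0], [0.086, 0.068, 0, -0.75, 0], [0.096, 0.076, 0, -0.84, 0], [0.106, 0.084, 0, -0.93, 0], [0.116, 0.09, 0, -1.02, 0], [0.124, 0.096, 0, -1.09, 0], [0.132, 0.102, 0, -1.15, 0], [0.138, 0.106, 0, -1.19, 0], [0.14, 0.108, 0, -1.2, 0], [0.14, 0.108, 0, -1.2, 0]]]' | python3 -m inch
python3 lv.py sc8
python3 - <<'E'
from h import *
s=ctrl.get_state(); M=R.from_rotvec(s["tool_rot"]).as_matrix(); print("shift",M.T@(np.array([.551,.333,.3335])-s["position"]),"turn",np.arctan2(-M[1,0],-M[0,0])-np.radians(70), s["joint_positions"])
E
```

```text
time: 14.35
position: [0.4559, -0.0071, 0.334]
time: 16.15
position: [0.5036, 0.1631, 0.3335]
tool_rot: [0.021, -3.141, 0.001]
ft_force: [-0.7, 0.8, -3.7]
grip_width: 0.272
grip_force: 59.9
n 223 pitch deg -2.9567770666351656 roll 0.025227067651709064 floor z 0.1220433288296404 grip z 0.16997208552069762 [0.50364338 0.16306561 0.33347209] ft [-0.72251072  0.81815383 -3.71233062] [ 0.02528964  0.31277608 -0.00304628]
[(87, [381.0, 200.0], 0.044, 0.036)]
shift [-4.95019639e-02  1.69829448e-01 -6.85006019e-05] turn -1.2090857371077905 [-0.66576508  0.11177571  0.32483044  1.85431928 -0.03797255  1.18211295
  1.25503415]
```

```bash
echo '[[[0, 0.002, 0, -0.02, 0], [-0.003, 0.008, 0, -0.06, 0], [-0.006, 0.018, 0, -0.13, 0], [-0.009, 0.03, 0, -0.21, 0], [-0.013, 0.042, 0, -0.3, 0], [-0.016, 0.054, 0, -0.39, 0], [-0.019, 0.066, 0, -0.48, 0], [-0.022, 0.078, 0, -0.57, 0], [-0.026, 0.09, 0, -0.66, 0], [-0.029, 0.102, 0, -0.75, 0], [-0.033, 0.114, 0, -0.84, 0], [-0.036, 0.126, 0, -0.93, 0], [-0.04, 0.138, 0, -1.02, 0], [-0.044, 0.15, 0, -1.09, 0], [-0.047, 0.16, 0, -1.15, 0], [-0.049, 0.167, 0, -1.19, 0], [-0.05, 0.17, 0, -1.209, 0], [-0.05, 0.17, 0, -1.209, 0]]]' | python3 -m inch
python3 lv.py sc9
python3 - <<'E'
from h import *
I,D=snap("top","top9"); J=np.load("sc9.npz")["I"]
cv2.imwrite("pics/c9.png",np.hstack([cv2.resize(I[130:270,80:240,::-1],(400,350)),cv2.resize(J[70:220,330:500,::-1],(397,350))]))
E
```

```text
time: 18.0
position: [0.5514, 0.3335, 0.3336]
tool_rot: [1.803, -2.573, 0.0]
ft_force: [0.0, 0.5, -3.4]
grip_width: 0.27
grip_force: 59.9
n 457 pitch deg -2.310119241134609 roll -0.0847231244509455 floor z 0.12161089848559488 grip z 0.17007111423098628 [0.55138894 0.33348142 0.33357111] ft [ 0.02453886  0.45867948 -3.38222456] [-0.16840166  0.16567608  0.01087908]
[(198, [450.0, 136.0], 0.04, 0.002)]
```

View pics/c9.png

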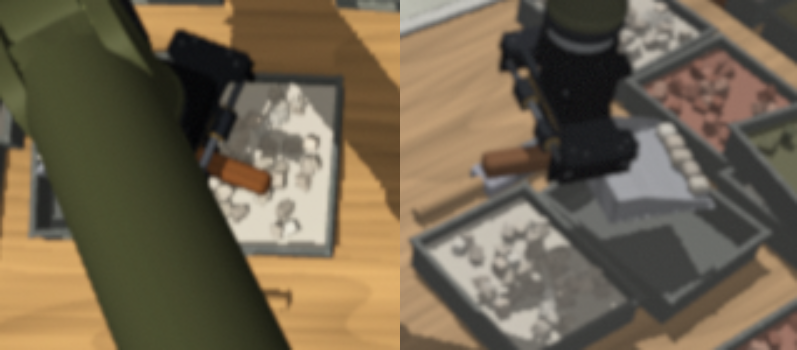

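Five stones sit in a row at the lip, over the empty tray. I'll ease the grip so the pan pivots down between the pads.

```bash
echo '[[[0, 0, 0, 0, 0], [0, 0, 0, 0, 0]]]' | python3 -m inch 35 | grep -E 'time|force'; python3 lv.py t1|head -1|cut -c1-60;echo '[[[0, 0, 0, 0, 0], [0, 0, 0, 0, 0]]]' | python3 -m inch 25 | grep -E 'time|force'; python3 lv.py t2|head -1|cut -c1-60; echo '[[[0, 0, 0, 0, 0], [0, 0, 0, 0, 0]]]' | python3 -m inch 18| grep -E 'time|force'; python3 lv.py t3|head -1|cut -c1-60
```

```text
time: 18.3
ft_force: [0.2, 0.2, -2.9]
grip_force: 34.9
n 460 pitch deg -1.6835897821643109 roll 0.05605643986995777
time: 18.55
ft_force: [-0.1, -0.1, -3.6]
grip_force: 25.0
n 294 pitch deg -5.844058076430614 roll -0.5676019933694468 
time: 18.8
ft_force: [0.6, -0.5, -4.0]
grip_force: 18.0
n 223 pitch deg -34.705628144549614 roll 0.3099828802594253
```

```bash
echo '[[[0, 0, 0, 0, 0], [0, 0, 0, 0, 0], [0, 0, 0, 0, 0]]]' | python3 -m inch 18| grep -E 'time|force'; python3 lv.py t4
python3 - <<'E'
from h import *
I=np.load("t4.npz")["I"]; cv2.imwrite("pics/c10.png",cv2.resize(I[90:220,350:500,::-1],(600,520)))
E
```

```text
time: 19.15
ft_force: [-0.1, -0.9, -2.8]
grip_force: 18.0
n 194 pitch deg -39.19880544031425 roll -0.5556240620972237 floor z 0.03885889355508959 grip z 0.17039820076849707 [0.55138582 0.33350352 0.3338982 ] ft [-0.09193156 -0.9211423  -2.79330299] [-0.07374707  0.13788884  0.02443742]
[]
```

View pics/c10.png

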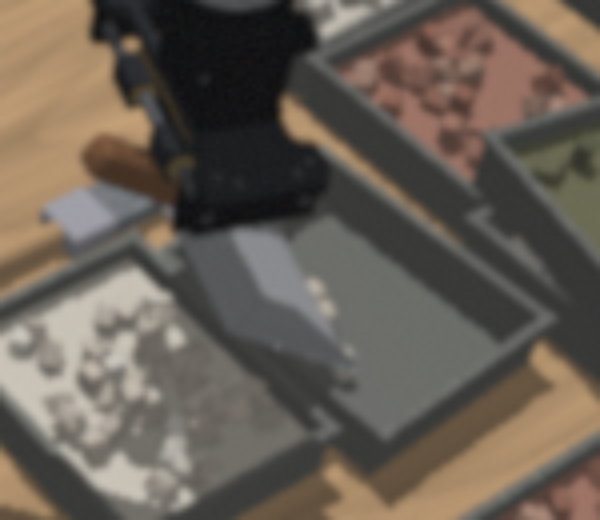

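The pan hangs at about 39° and stones are visible on the tray floor by the lip. Regrip, rise straight up and count the stones by mask (picture views are used up).

```bash
echo '[[[0, 0, 0, 0, 0], [0, 0, -0.005, 0, 0], [0, 0, -0.02, 0, 0], [0, 0, -0.04, 0, 0], [0, 0, -0.06, 0, 0], [0, 0, -0.08, 0, 0], [0, 0, -0.1, 0, 0], [0, 0, -0.1, 0, 0]]]' | python3 -m inch 40
cat > cnt.py <<'E'
from h import *
import sys
for n in ("scene","top"):
    I,D=snap(n,sys.argv[1]+n); P=pts(n,D); hs=cv2.cvtColor(I,cv2.COLOR_RGB2HSV)
    q=P[...,:2]-np.array([.60,.468]); th=np.radians(-5.); 
    a=q@[np.cos(th),np.sin(th)]; b=q@[-np.sin(th),np.cos(th)]
    m=(abs(a)<.1)&(abs(b)<.082)&(P[...,2]>.006)&(P[...,2]<.04)&(I.min(2)>110)&(D>0)
    k,l,s,c=cv2.connectedComponentsWithStats(m.astype(np.uint8),connectivity=4)
    for i in range(1,k):
        if s[i,4]>5: print(n,s[i,4],c[i].round(),"tray a,b",np.median(a[l==i]).round(3),np.median(b[l==i]).round(3),"zmax",P[...,2][l==i].max().round(3))
E
python3 cnt.py u1
```

```text
time: 20.0
position: [0.552, 0.3337, 0.4389]
tool_rot: [-1.798, 2.566, -0.0]
ft_force: [0.9, 0.7, -1.2]
grip_width: 0.271
grip_force: 40.0
scene 91 [423. 161.] tray a,b -0.041 -0.016 zmax 0.029
```

```bash
echo '[[[0.01, 0, 0, 0, 0], [0.03, 0, 0, 0, 0], [0.06, 0, 0, 0, 0], [0.08, 0, 0, 0, 0], [0.09, 0, 0, 0, 0], [0.09, 0, 0, 0, 0], [0.09, 0, 0, 0, 0]]]' | python3 -m inch | grep -E 'pos|ft'
python3 cnt.py u2; python3 lv.py u2l
```

```text
position: [0.5204, 0.2496, 0.4335]
ft_force: [-0.4, -0.2, -2.7]
scene 112 [424. 162.] tray a,b -0.032 -0.016 zmax 0.031
scene 36 [425. 175.] tray a,b 0.006 -0.044 zmax 0.023
scene 34 [437. 179.] tray a,b 0.034 -0.028 zmax 0.03
top 15 [126. 207.] tray a,b -0.054 -0.01 zmax 0.027
n 0 pitch deg 0.0 roll 0.0 floor z 0.0 grip z 0.26995301382314285 [0.52050012 0.2501772  0.43345301] ft [ 0.22205432  0.45634762 -2.7116855 ] [0.02189637 0.11031358 0.04359916]
[(186, [397.0, 138.0], -0.014, 0.015), (34, [419.0, 159.0], 0.083, 0.038), (152, [388.0, 165.0], -0.015, 0.023), (41, [425.0, 176.0], 0.076, -0.019), (44, [407.0, 181.0], 0.016, -0.035)]
```

The scene mask totals about 182 px, or some five stones of 36 px each, all low inside the tray. Next I'll carry the scoop back to its clear starting spot.

```bash
echo '[[[0.005, 0.002, 0, 0.05, 0], [0.015, 0.006, 0, 0.15, 0], [0.025, 0.01, 0, 0.28, 0], [0.035, 0.013, 0, 0.42, 0], [0.045, 0.017, 0, 0.56, 0], [0.055, 0.021, 0, 0.7, 0], [0.065, 0.025, 0, 0.84, 0], [0.075, 0.029, 0, 0.98, 0], [0.085, 0.033, 0, 1.12, 0], [0.095, 0.036, 0, 1.26, 0], [0.105, 0.04, 0, 1.4, 0], [0.113, 0.043, 0, 1.54, 0], [0.12, 0.046, 0, 1.68, 0], [0.126, 0.048, 0, 1.82, 0], [0.132, 0.05, 0, 1.96, 0], [0.137, 0.052, 0, 2.1, 0], [0.14, 0.054, 0, 2.24, 0], [0.143, 0.055, 0, 2.36, 0], [0.143, 0.055, 0, 2.44, 0], [0.143, 0.055, 0, 2.44, 0]]]' | python3 -m inch 45
echo '[[[0, 0, 0, 0, 0], [0, 0, 0.02, 0, 0], [0, 0, 0.05, 0, 0], [0, 0, 0.08, 0, 0], [0, 0, 0.1, 0, 0], [0, 0, 0.1, 0, 0]]]' | python3 -m inch
python3 cnt.py u3
```

```text
time: 22.95
position: [0.4202, 0.1339, 0.4339]
tool_rot: [1.796, 2.578, 0.001]
ft_force: [0.5, -0.9, -1.7]
grip_width: 0.272
grip_force: 45.0
time: 23.55
position: [0.4189, 0.1331, 0.331]
tool_rot: [-1.793, -2.576, 0.008]
ft_force: [-0.1, 0.2, -3.5]
grip_width: 0.271
grip_force: 45.0
scene 120 [425. 162.] tray a,b -0.031 -0.016 zmax 0.031
scene 37 [425. 176.] tray a,b 0.007 -0.043 zmax 0.024
scene 34 [436. 179.] tray a,b 0.034 -0.028 zmax 0.029
top 29 [136. 178.] tray a,b 0.033 -0.027 zmax 0.029
top 35 [141. 188.] tray a,b 0.008 -0.043 zmax 0.024
top 25 [130. 191.] tray a,b -0.006 -0.016 zmax 0.033
top 75 [128. 203.] tray a,b -0.042 -0.015 zmax 0.028
```

The top view also shows five stones in the tray. Lowering now with a loose grip, so that the pan lies flat on the bench.

```bash
echo '[[[0, 0, 0.01, 0, 0], [0, 0, 0.02, 0, 0], [0, 0, 0.03, 0, 0], [0, 0, 0.04, 0, 0], [0, 0, 0.05, 0, 0], [0, 0, 0.06, 0, 0], [0, 0, 0.07, 0, 0], [0, 0, 0.08, 0, 0], [0, 0, 0.09, 0, 0], [0, 0, 0.1, 0, 0], [0, 0, 0.108, 0, 0], [0, 0, 0.114, 0, 0], [0, 0, 0.118, 0, 0], [0, 0, 0.118, 0, 0]]]' | python3 -m inch 15
python3 lv.py v1
```

```text
time: 25.05
position: [0.42, 0.133, 0.2152]
tool_rot: [-1.797, -2.577, 0.002]
ft_force: [-1.0, 0.2, -0.9]
grip_width: 0.275
grip_force: 15.0
n 99 pitch deg -0.674064714566239 roll -0.26385075546791675 floor z 0.006136568831796633 grip z 0.051704829265890956 [0.41995398 0.13297217 0.21520483] ft [-1.03005294  0.18713517 -0.8693695 ] [-0.07778091  0.03302729  0.01056429]
[]
```

Nearly flat. Go down the last 5 mm, release, and rise.

```bash
echo '[[[0, 0, 0.003, 0, 0], [0, 0, 0.005, 0, 0], [0, 0, 0.005, 0, 0], [0, 0, 0.005, 0, 0.45], [0, 0, 0.005, 0, 0.6], [0, 0, 0.005, 0, 1], [0, 0, 0.005, 0, 1], [0, 0, 0.005, 0, 1], [0, 0, 0.005, 0, 1], [0, 0, -0.02, 0, 1], [0, 0, -0.06, 0, 1], [0, 0, -0.1, 0, 1], [0, 0, -0.14, 0, 1], [0, 0, -0.14, 0, 1]]]' | python3 -m inch 10
python3 cnt.py v2
python3 - <<'E'
from h import *
d=np.load("v2scene.npz"); P=pts("scene",d["D"]); I=d["I"].astype(int)
q=P[..., :2]-[.459,.026]; s=np.array([.339,-.941]); a=q@s; b=q@[.941,.339]
k=(abs(a)<.04)&(abs(b)<.045)&(P[...,2]<.03)&(I.max(2)-I.min(2)<25); A=np.c_[a[k],b[k],np.ones(k.sum())]; w=np.linalg.lstsq(A,P[k][:,2],rcond=None)[0]; print(k.sum(),np.degrees(w[:2]),w[2])
# change of other objects: compare first and last pictures
I0=np.load("top0.npz")["I"]; I1=np.load("v2top.npz")["I"]
for n,(u0,u1,v0,v1) in dict(tray=(90,157,148,228),hammer=(280,368,130,180),nippers=(242,272,135,195),brush=(118,165,238,262),bottle=(372,416,232,286)).items():
    p,_=cv2.phaseCorrelate(*[cv2.cvtColor(x[v0:v1,u0:u1],cv2.COLOR_RGB2GRAY).astype(np.float32) for x in (I0,I1)]); print(n,np.round(p,2))
E
```

```text
time: 26.5
position: [0.4218, 0.1338, 0.3615]
tool_rot: [1.794, 2.572, 0.015]
ft_force: [0.6, 0.6, -0.0]
grip_width: 0.995
grip_force: 0.0
scene 111 [425. 162.] tray a,b -0.03 -0.017 zmax 0.031
scene 35 [425. 176.] tray a,b 0.008 -0.045 zmax 0.025
scene 33 [436. 179.] tray a,b 0.034 -0.028 zmax 0.032
top 32 [136. 178.] tray a,b 0.034 -0.026 zmax 0.028
top 37 [141. 188.] tray a,b 0.006 -0.043 zmax 0.025
top 26 [130. 190.] tray a,b -0.006 -0.017 zmax 0.033
top 76 [128. 203.] tray a,b -0.043 -0.014 zmax 0.028
866 [-0.07540438  0.0104874 ] 0.004422104990707011
tray [-0.23  0.05]
hammer [-0.02  0.04]
nippers [-0.18 -0.21]
brush [-0.04  0.39]
bottle [ 0.52 -0.08]
```

The scoop lies flat and released. The stones are in the tray and nothing else has moved. Handing in.

```bash
echo '[[[0, 0, 0, 0, 1], [0, 0, 0, 0, 1], [0, 0, 0, 0, 1]]]' | python3 -m inch | head -1; python3 -c "
from bench import ctrl
print(ctrl.close_job())"
```

```text
time: 26.9
the job is handed in; nothing more can be done
None
```

I handed the job in at 26.9 s, and no verdict came back; by my last camera check all five stones were in the empty tray, the scoop was flat on the bench and released, and the tray, hammer, nippers, brush and bottle had not moved.

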